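# Press the plate scraper into the spring clip on the bin

## Task

The plates are scraped, so put the plate scraper away: press its wooden handle fully home between the sprung jaws of the clip on the bin's sloping hood, handle centred in the clip, the flat underside of the blade facing the hood and the blade over the shallow drip tray. Let go of it there, and leave the other loose things on the worktop where they stand.

Things in the scene. Friction and masses are not known exactly. Their poses are not given: they have to be found in the camera images.
- scraper: Plate scraper lying on the worktop: round pale wooden handle, 26 mm diameter, 140 mm long, and a flat white blade at one end; 200 mm long in all, about 0.12 kg. Origin: underside of the handle at mid length (handle axis 13 mm above it). y axis: along the handle towards the blade (handle y = -70 to +70 mm). z: up, square to the flat blade; x: across the blade.
- scraper_blade (a point): Middle of the far edge of the scraper's blade, 130 mm from the scraper's origin along its y axis. The blade is 70 mm wide (x), 52 mm long and 6 mm thick, its underside level with the handle's underside.
- bin: Grey plastic bin, fixed in place, 260 mm wide. Its hood rises away from the robot at 28 degrees to the worktop, from 90 mm high in front to 187 mm; the half-open pail leans out behind. Origin: on the worktop under it; x to its back, y across.
- clip: Spring clip on the bin's hood. Origin: on the hood's surface in the clip's middle, 139 mm above the worktop. x: up the slope. y: level, along a seated handle, towards the drip tray. z: square out of the hood, 28 degrees from vertical, leaning to the robot's side. Between y = -33 and +33 mm only a 6 mm base plate: room for fingers at mid handle.
- clip_seat (a point): Where the scraper's origin lies when the handle is fully home: 13 mm above the clip's origin along its z. The handle then rests on two black saddles (at y = -42 and +42 mm, 14 mm wide along y) between cheeks 29 mm apart that rise 9 mm above this point.
- clip_mouth (a point): Middle of the jaws' mouth, 35.5 mm above the clip's origin along its z. Over each saddle two steel jaws carry rubber lips (centres at x = -14.5 and +14.5 mm, radius 5 mm, 18 mm long along y, tops at z = 41 mm): a 19 mm gap at rest. A handle pressed in along -z spreads them, and they snap in over it.
- drip_tray (a point): Centre of the shallow drip tray on the hood, 98 mm from the clip's origin along the clip's y: a black frame 92 by 56 mm, 6 mm high. A seated blade hovers above it.
- jaw_upper (a joint): Angle of the pair of jaws on the upper side (+x of the clip), rad: 0 shut, up to 0.45 open (outward); sprung shut. About 0.12 while a centred handle passes between the lips, 0 to 0.05 with it seated. Pressing a handle in takes roughly 5 to 15 N.
- jaw_lower (a joint): The same for the pair of jaws on the lower side (-x of the clip).
- plates: Stack of four green toddler plates, 170 mm across, 42 mm high. Origin at the centre of its underside. To be left alone.
- mug: White ceramic mug, 80 mm across, 95 mm high, handle at its +y. Origin at the centre of its underside. To be left alone.
- bowl: Steel bowl, 150 mm across, 65 mm high. Origin at the centre of its underside. To be left alone.
- snackbox: Blue plastic snack container with clip lid, 112 by 171 by 66 mm (x, y, z). Origin at the centre of its underside. To be left alone.
- spoon: Wooden spoon, 200 mm long, lying along its x axis, with a round bowl end in place of a flat blade. To be left alone.
- jar: Closed jar, 72 mm across, 110 mm high. Origin at the centre of its underside. To be left alone.

How it is judged (in metres and radians):
At the end, for the whole second after the job is handed in: Handle home in the clip: underside 8-17 mm off the hood, within 6 mm of the middle across and 20 mm along, parallel within 0.12 rad; blade flat to the hood within 0.3 rad, its edge over 100 mm towards the tray and under 45 mm off the hood; both jaws under 0.1 rad; scraper at rest (z of scraper in the frame of clip between 0.008 and 0.017 m and x of scraper in the frame of clip between -0.006 and 0.006 m and y of scraper in the frame of clip between -0.02 and 0.02 m and angle between the y axis of scraper and the y axis of clip, either way round below 0.12 rad and angle between the z axis of scraper and the z axis of clip, either way round below 0.3 rad and y of scraper_blade in the frame of clip above 0.1 m and z of scraper_blade in the frame of clip below 0.045 m and value of joint each of jaw_upper, jaw_lower below 0.1 rad and linear speed of scraper below 0.02 m/s); the robot touches nothing.
It fails at once if another loose thing is moved more than 40 mm (distance of any of plates, mug, bowl, snackbox, spoon, jar from where it was at the start of the episode above 0.04 m).
It also fails if it takes over 38 s, if anything falls off the work surface, if the arm or the gripper's body presses on something with over 40 N, if the wrist force passes 120 N, or if a joint passes its speed limit or range.

## Robot

A 6-joint arm with a two-finger parallel gripper is mounted at the origin on the work surface. World frame = base frame: x ahead of the robot, y to its left, z up, the work surface at z = 0. Lengths are in mm, angles in rad, forces in N, time in s.
With the tool pointing down it reaches from about 275 to 1000 mm from the base axis. Payload 8.4 kg.
Tool frame: the origin (TCP) lies between the finger pads; the fingertips stand 22 mm ahead of it and the grasp point (between the pads) lies 3 mm ahead of it (r.nose_length is the z of the fingertips in the tool frame, in mm); z points along the fingers, y is the line along which they close (so a half turn about z gives the same grasp; the last joint's range is limited). The gripper opens to 85 mm and grips with 20 to 120 N. Pads are 22 mm wide; open, the fingers measure 114 mm over their backs; the gripper's body (76 mm by 85 mm) begins 54 mm behind the grasp point. The pads swing forward as they close: fully open they stand 13 mm farther back than shut.
Start: joints at [1.32, 0.353, 1.633, -0, 1.155, -0.002], TCP at [153.899, 605.758, 253.281] pointing down, gripper open.
Joint ranges: [-2.63, 2.63], [-0.92, 2.1], [0.06, 2.66], [-1.3, 4.44], [0, 2.69], [-3.02, 3.02]. Speed limits (rad/s): [2.22, 2.22, 2.79, 3.14, 3.14, 3.14].

## Interface

Orientations are given as [roll, pitch, yaw] about the fixed x, y, z axes, in that order (R = Rz(yaw) Ry(pitch) Rx(roll)).
In Python, from rig import r, cams, monitor, sign_off gives the robot as it stands (r), with the cameras (cams), the job as plain functions and the readings (monitor).
- The arm moves only by the shell command python3 steer.py 'ROWS' [FORCE]. ROWS is a JSON list of rows, 1 to 5 of them, each of 7 numbers: a rotation vector rx, ry, rz in shares of pi rad (1.0 is pi rad), then dx, dy, dz in fractions of the full range, 1 being 500 mm, then the opening from 0.0 (shut) to 1.0 (fully open); each row shifts and turns the commanded pose from where the row before left it, along the tool's axes as they then stand; what a row does not reach is not made up. A row lasts 1/12 s, in which the tool goes at most 41.7 mm and 0.125 rad, less where a joint would pass 70% of its speed; a pose out of reach is approached as far as the arm can. The fingers move at their own pace and stop on an object; FORCE is the grip in N (left out, the last holds). Time passes only in rows, so rows that do not move let the fingers close. It prints the time, the measured TCP pose, the force, the opening and the grip force at its end. Input that does not fit is refused with a message, and nothing moves.
- monitor.sense(): the state, without advancing time (a new reading comes with each control period).
- cams.grab_frame(name): name is "scene" or "top"; returns the picture (420x560x3 uint8, red, green, blue); there is no depth.
- cams.camera_params(name): a dict with "fx", "fy", "cx", "cy" (pixels), "rvec" (rotation vector, rad) and "tvec" (3), from world to camera coordinates, as OpenCV has them. Camera axes: x right, y down, z forward; pixel columns grow to the right and rows downward; lengths in mm; the calibration is good to about 2 mm. A picture is of the moment at which its call begins. camera_params takes no time and is no camera call.
- sign_off(): hands the job in; it is judged then, once.
The state is a dict: "clock": time; "qpos": joint angles; "qvel": joint speeds; "joint_efforts": joint torques, N m; "eef_pos": TCP position; "tcp_rot": TCP orientation; "contact_force": force on the tool from outside, world axes, zero at the start; "wrist_torque": the same for the moment, N m; "opening": opening from 0.0 (shut) to 1.0 (fully open); "grasp_force": force on a finger pad.
Only numpy, scipy, OpenCV 4.12 (cv2) and the standard library are available. Lean on these libraries where they do the work, as an engineer would, in place of code of your own. Each camera call takes 0.05 s, during which the arm holds its last target. There are 200 camera calls.

## Working session

There is one attempt and no reset: what is moved stays moved. The work goes in short steps, Python scripts to look and compute and a shell command to move; the robot and the scene stay as the last step left them, time stands still between calls to the robot, and variables do not carry over. Pictures are saved under pics/ and viewed, at most 10 in all, crops included, and the job is handed in when it is done.

```bash
mkdir -p pics; ls
python3 - <<'E'
from rig import r, cams, monitor, sign_off
import cv2
for n in("scene","top"):
    cv2.imwrite(f"pics/{n}0.png",cams.grab_frame(n)[:,:,::-1]); print(cams.camera_params(n))
print(monitor.sense())
E
```

```text
pics
rig.py
steer.py
{'fx': 510.4249822931437, 'fy': 510.4249822931437, 'cx': 278.20800970020844, 'cy': 216.6688915349881, 'rvec': array([ 1.98424969,  1.17096256, -0.56788352]), 'tvec': array([-170.59139394, -184.76884972, 1976.4287647 ])}
{'fx': 398.8057677976406, 'fy': 398.8057677976406, 'cx': 277.8687451713169, 'cy': 200.33858878449612, 'rvec': array([ 2.15290811, -2.20003449,  0.08763236]), 'tvec': array([ -60.11840704,  517.23248408, 1334.79844897])}
{'clock': 0.1, 'qpos': array([ 1.31957178e+00,  3.53596007e-01,  1.63402427e+00,  2.07257372e-05,
        1.15520050e+00, -2.39805763e-03]), 'qvel': array([ 3.01194240e-05, -3.19794807e-03, -1.86021170e-03,  2.87268714e-04,
       -4.76936411e-04, -3.49533470e-04]), 'joint_efforts': array([ 5.05524040e-04, -6.06352544e+01, -3.42819822e+01, -6.07244345e-06,
        3.91805646e-03,  4.40013559e-05]), 'eef_pos': array([153.81506466, 605.38453832, 252.64123326]), 'tcp_rot': array([-3.14036457e+00, -2.18962508e-05,  2.89275777e+00]), 'contact_force': array([ 0.51203314,  0.61121362, -0.57572911]), 'wrist_torque': array([-0.03446355, -0.02024431, -0.03170237]), 'grasp_force': 0.0, 'opening': 0.9993653283554988}
```

View pics/scene0.png

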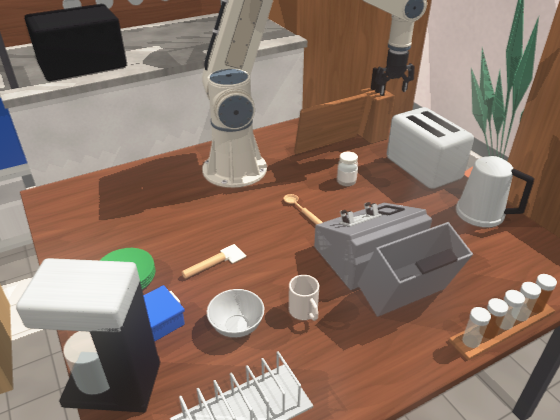

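View pics/top0.png

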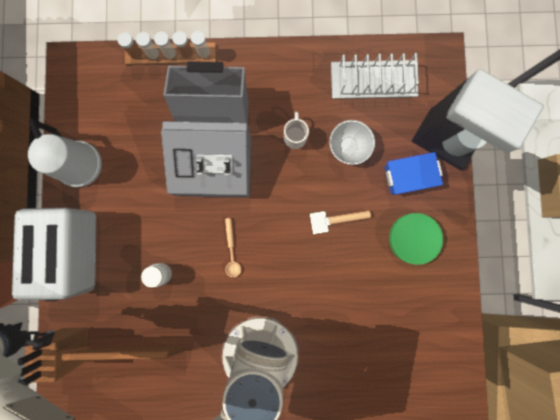

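The scene view shows the scraper at about (215,260) and the bin at about (375,240). In the top view (image up is +x, left is +y), the scraper runs from handle end (370,214) to blade (318,223). The clip is near (213,165), with the tray to its left at (184,163). I'll enlarge both next.

Run:
```python
import cv2,numpy as np
a=cv2.imread("pics/top0.png")
c1=cv2.resize(a[195:245,300:380],None,fx=10,fy=10,interpolation=cv2.INTER_CUBIC)
cv2.imwrite("pics/c1.png",c1)
c2=cv2.resize(a[115:200,158:258],None,fx=7,fy=7,interpolation=cv2.INTER_CUBIC)
cv2.imwrite("pics/c2.png",c2)
```

```text
(no output)
```

View pics/c1.png

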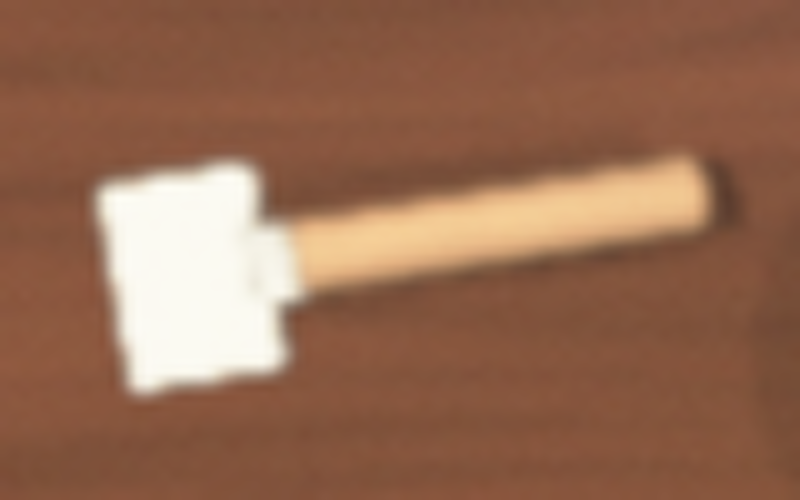

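View pics/c2.png

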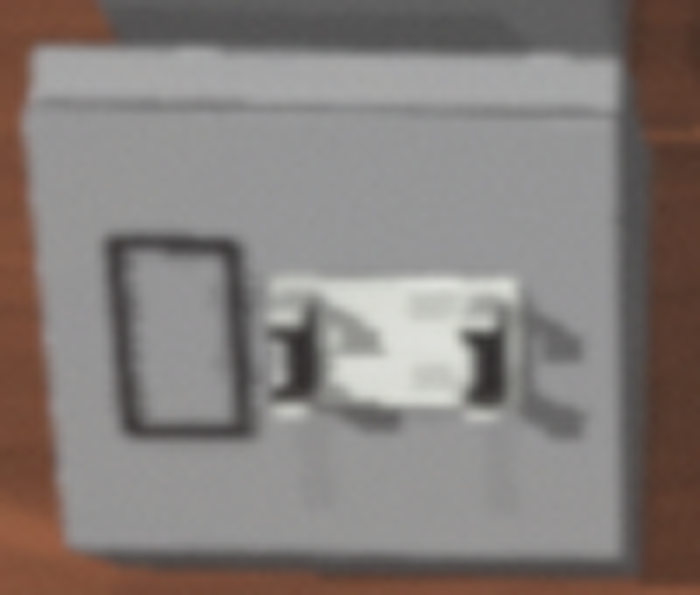

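The scraper crop gives blade far-edge corners (97,188) and (132,393) and butt end (710,195). The bin crop gives tray outer corners (105,237), (240,237), (255,436) and (125,437), saddles near x=293 and x=488 on row 365, and hood corners (25,105), (617,115), (628,558) and (65,550). Fitting poses to these.

```bash
cat > h.py <<'E'
import numpy as np,cv2
from rig import r, cams, monitor, sign_off
from scipy.optimize import least_squares
from scipy.spatial.transform import Rotation as R
def proj(n,P):
    c=cams.camera_params(n);K=np.array([[c['fx'],0,c['cx']],[0,c['fy'],c['cy']],[0,0,1]])
    return cv2.projectPoints(np.array(P,float).reshape(-1,1,3),c['rvec'],c['tvec'],K,None)[0][:,0]
s=np.radians(28)
def Rc(yaw): # clip frame in world
    return R.from_euler('z',yaw).as_matrix()@R.from_euler('y',-s).as_matrix()
def crop(p,o,k): return np.array(o)+(np.array(p,float)+.5)/k-.5
E
cat > fit.py <<'E'
from h import *
# scraper: x,y,yaw(of x axis)
S=np.array([[-35,130,6],[35,130,6],[0,-70,13],[-35,78,6],[35,78,6]]);
# blade is left(+y world): scraper x ~ world +x (up)
ps=crop([[132,393],[97,188],[710,195],[288,368],[258,165]],(300,195),10)
f=lambda v:S@R.from_euler('z',v[2]).as_matrix().T+[v[0],v[1],0]
a=least_squares(lambda v:(proj('top',f(v))-ps).ravel(),[400,-150,0])
print('scraper',a.x,a.fun.round(2))
# clip: x,y,yaw,yoff
pc=crop([[105,237],[240,237],[255,436],[125,437],[25,105],[617,115],[628,558],[65,550]],(158,115),7)
def g(v):
    o=v[3]
    C=np.array([[46,126,6],[46,70,6],[-46,70,6],[-46,126,6],[102,130+o,0],[102,-130+o,0],[-104,-130+o,0],[-104,130+o,0]])
    return C@Rc(v[2]).T+[v[0],v[1],139]
b=least_squares(lambda v:(proj('top',g(v))-pc).ravel(),[550,150,0,0])
print('clip',b.x,b.fun.round(2))
x,y,w,_=b.x;T=lambda p:np.array(p)@Rc(w).T+[x,y,139]
print('saddles in crop',(proj('top',T([[0,42,13],[0,-42,13],[14.5,42,36],[-14.5,-42,36]]))-[158,115])*7+3)
out=[]
for n,(X,Y,W,H),k in(('scene',(300,190,150,80),5),):
    im=cv2.imread(f'pics/{n}0.png')[Y:Y+H,X:X+W];im=cv2.resize(im,None,fx=k,fy=k,interpolation=2)
    for p,c in((T([[0,42,13],[0,-42,13]]),(0,0,255)),(T([[14.5,42,36],[14.5,-42,36],[-14.5,42,36],[-14.5,-42,36]]),(0,255,0)),(g(b.x),(255,0,0))):
        for q in (proj(n,p)-[X,Y])*k+2: cv2.circle(im,tuple(int(t) for t in q.round()),3,c,-1)
    cv2.imwrite('pics/ov.png',im)
E
python3 fit.py
```

```text
scraper [ 4.52549007e+02 -3.13914023e+02  1.35034303e-01] [ 0.56 -0.21  0.72  0.06 -0.85  0.24 -0.02 -0.09 -0.41  0.  ]
clip [ 6.28086579e+02  1.22298456e+02 -3.87153797e-02  3.09842906e+01] [ 0.62  0.04 -0.49  0.33 -0.53  0.09  0.39 -0.34 -0.62  0.26  0.42  0.19
  0.01 -0.21  0.2  -0.41]
saddles in crop [[303.82261522 345.3043824 ]
 [493.09771716 348.38471465]
 [291.6776408  329.78921173]
 [487.61584346 396.33239043]]
```

View pics/ov.png

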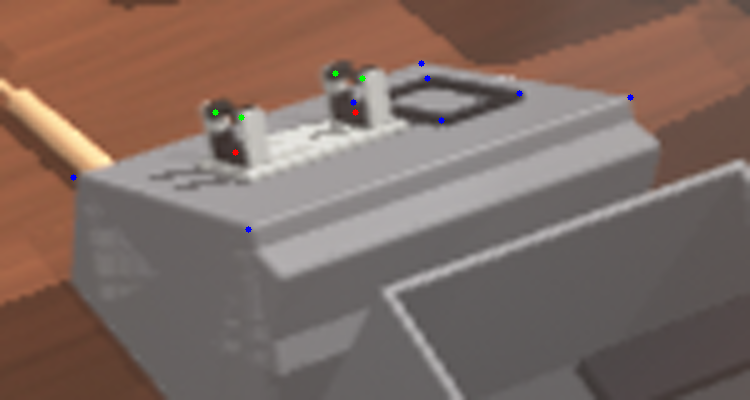

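The overlay fits well: predicted hood and tray corners, saddles and lips fall on their image features in both cameras, with residuals around 0.5 px. Next I'll write a helper that converts target poses into tool-axis distances.

```bash
cat >> h.py <<'E'
SC=np.array([452.5,-313.9,0]);sy=.135; CL=np.array([628.1,122.3,139.]);cy=-.0387
def tool(z,x): # tool rot from z axis and x axis
    return np.column_stack([x,np.cross(z,x),z])
RG=tool(np.array([0,0,-1.]),R.from_euler('z',sy).as_matrix()[:,1])
RP=tool(-Rc(cy)[:,2],Rc(cy)[:,1])
def delta(p,Rt):
    q=monitor.sense();A=R.from_euler('xyz',q['tcp_rot']).as_matrix()
    print('pos',q['eef_pos'].round(1),'dtool mm',(A.T@(p-q['eef_pos'])).round(1),'rotvec',R.from_matrix(A.T@Rt).as_rotvec().round(3),'F',q['contact_force'].round(1),'open',round(q['opening'],3))
E
python3 -c "
from h import *
print(r.nose_length); delta(SC+[0,0,150],RG)"
```

```text
22.0
pos [153.8 605.4 252.6] dtool mm [-515.9 -817.3  103.6] rotvec [-1.000e-03  1.000e-03  1.187e+00] F [ 0.5  0.6 -0.6] open 0.999
```

The manual's scale: shifts go in shares of 500 mm and turns go in shares of pi rad. Converting my numbers, -32.7 mm / 500 = -0.0654, -20.6 mm / 500 = -0.0412.

```bash
python3 steer.py '[[0, 0, 0, -0.0412, -0.0654, 0, 1], [0, 0, 0, -0.0412, -0.0654, 0, 1], [0, 0, 0, -0.0412, -0.0654, 0, 1], [0, 0, 0, -0.0412, -0.0654, 0, 1], [0, 0, 0, -0.0412, -0.0654, 0, 1]]' 80
python3 steer.py '[[0, 0, 0, -0.0412, -0.0654, 0, 1], [0, 0, 0, -0.0412, -0.0654, 0, 1], [0, 0, 0, -0.0412, -0.0654, 0, 1], [0, 0, 0, -0.0412, -0.0654, 0, 1], [0, 0, 0, -0.0412, -0.0654, 0, 1]]'
python3 -c "
from h import *
delta(SC+[0,0,150],RG)"
```

```text
clock: 0.52
eef_pos: [213.5, 420.0, 252.8]
tcp_rot: [-3.141, -0.0, 2.893]
contact_force: [0.9, -0.3, 0.2]
opening: 1.002
grasp_force: 0.0
clock: 0.93
eef_pos: [272.9, 236.3, 253.1]
tcp_rot: [-3.142, 0.0, 2.894]
contact_force: [0.7, 0.2, -0.7]
opening: 0.998
grasp_force: 0.0
pos [272.9 236.3 253.1] dtool mm [-309.2 -489.2  103.2] rotvec [-0.     0.     1.188] F [ 0.7  0.2 -0.7] open 0.998
```

In the tool's units: -32.7 mm / 500 = -0.0654, -20.6 mm / 500 = -0.0412.

```bash
python3 steer.py '[[0, 0, 0, -0.0412, -0.0654, 0, 1], [0, 0, 0, -0.0412, -0.0654, 0, 1], [0, 0, 0, -0.0412, -0.0654, 0, 1], [0, 0, 0, -0.0412, -0.0654, 0, 1], [0, 0, 0, -0.0412, -0.0654, 0, 1]]'
python3 steer.py '[[0, 0, 0, -0.0412, -0.0654, 0, 1], [0, 0, 0, -0.0412, -0.0654, 0, 1], [0, 0, 0, -0.0412, -0.0654, 0, 1], [0, 0, 0, -0.0412, -0.0654, 0, 1], [0, 0, 0, -0.0412, -0.0654, 0, 1]]' >/dev/null
python3 steer.py '[[0, 0, 0, -0.0412, -0.0654, 0, 1], [0, 0, 0, -0.0412, -0.0654, 0, 1], [0, 0, 0, -0.0412, -0.0654, 0, 1], [0, 0, 0, -0.0412, -0.0654, 0, 1], [0, 0, 0, 0, 0, 0, 1]]' >/dev/null
python3 steer.py '[[0, 0, 0.0379, 0, 0, 0.02, 1], [0, 0, 0.0379, 0, 0, 0.02, 1], [0, 0, 0.0379, 0, 0, 0.02, 1], [0, 0, 0.0379, 0, 0, 0.02, 1], [0, 0, 0.0379, 0, 0, 0.02, 1]]' >/dev/null
python3 steer.py '[[0, 0, 0.0379, 0, 0, 0.02, 1], [0, 0, 0.0379, 0, 0, 0.02, 1], [0, 0, 0.0379, 0, 0, 0.02, 1], [0, 0, 0.0379, 0, 0, 0.02, 1], [0, 0, 0.0379, 0, 0, 0.02, 1]]'
python3 steer.py '[[0, 0, 0, 0, 0, 0, 1], [0, 0, 0, 0, 0, 0, 1]]' >/dev/null
python3 -c "
from h import *
delta(SC+[0,0,25],RG)"
```

```text
clock: 1.35
eef_pos: [332.5, 52.4, 253.4]
tcp_rot: [3.141, 0.001, 2.893]
contact_force: [1.2, 0.6, -0.2]
opening: 1.0
grasp_force: 0.0
clock: 3.02
eef_pos: [439.6, -276.4, 152.6]
tcp_rot: [-3.141, -0.0, 1.697]
contact_force: [-0.0, -0.1, 0.3]
opening: 1.003
grasp_force: 0.0
pos [ 439.4 -276.3  152.8] dtool mm [-39.2   8.1 127.8] rotvec [-0.001 -0.001  0.001] F [ 0.3  0.  -0.3] open 1.0
```

In the tool's units: 25 mm / 500 = 0.05, -20 mm / 500 = -0.04.

```bash
python3 steer.py '[[0, 0, 0, -0.04, 0.008, 0.028, 1], [0, 0, 0, -0.038, 0.008, 0.028, 1], [0, 0, 0, 0, 0, 0.05, 1], [0, 0, 0, 0, 0, 0.05, 1], [0, 0, 0, 0, 0, 0.04, 1]]'
python3 steer.py '[[0, 0, 0, 0, 0, 0.03, 1], [0, 0, 0, 0, 0, 0.02, 1], [0, 0, 0, 0, 0, 0.008, 1], [0, 0, 0, 0, 0, 0, 1], [0, 0, 0, 0, 0, 0, 1]]' 
python3 -c "
from h import *
delta(SC+[0,0,25],RG)"
```

```text
clock: 3.6
eef_pos: [453.1, -314.6, 54.6]
tcp_rot: [3.141, 0.0, 1.707]
contact_force: [0.3, 1.2, -0.2]
opening: 1.0
grasp_force: 0.0
clock: 4.02
eef_pos: [453.4, -314.5, 27.0]
tcp_rot: [3.141, 0.001, 1.704]
contact_force: [-0.2, -0.4, 1.0]
opening: 1.003
grasp_force: 0.0
pos [ 453.4 -314.5   27. ] dtool mm [ 0.8 -0.8  2. ] rotvec [ 0.001  0.001 -0.002] F [-0.2 -0.4  1. ] open 1.003
```

In the tool's units: 1.5 mm / 500 = 0.003.

```bash
python3 steer.py '[[0, 0, 0, 0, 0, 0.003, 0.6], [0, 0, 0, 0, 0, 0, 0], [0, 0, 0, 0, 0, 0, 0], [0, 0, 0, 0, 0, 0, 0], [0, 0, 0, 0, 0, 0, 0]]' 80
python3 steer.py '[[0, 0, 0, 0, 0, 0, 0], [0, 0, 0, 0, 0, 0, 0], [0, 0, 0, 0, 0, 0, 0]]' 
python3 -c "
from h import *
delta(SC+[0,0,25],RG)"
```

```text
clock: 4.43
eef_pos: [453.1, -314.3, 25.1]
tcp_rot: [3.141, 0.0, 1.703]
contact_force: [-1.3, -0.4, 4.2]
opening: 0.297
grasp_force: 5.0
clock: 4.68
eef_pos: [453.2, -314.4, 25.5]
tcp_rot: [3.141, 0.001, 1.703]
contact_force: [-0.1, 0.9, 6.3]
opening: 0.273
grasp_force: 78.1
pos [ 453.2 -314.4   25.5] dtool mm [ 0.6 -0.7  0.5] rotvec [ 0.001  0.001 -0.003] F [-0.1  0.9  6.3] open 0.273
```

In the tool's units: -30 mm / 500 = -0.06, -20 mm / 500 = -0.04.

```bash
python3 steer.py '[[0, 0, 0, 0, 0, -0.02, 0], [0, 0, 0, 0, 0, -0.04, 0], [0, 0, 0, 0, 0, -0.06, 0], [0, 0, 0, 0, 0, -0.06, 0], [0, 0, 0, 0, 0, -0.06, 0]]'
python3 steer.py '[[0, 0, 0, 0, 0, -0.06, 0], [0, 0, 0, 0, 0, -0.06, 0], [0, 0, 0, 0, 0, -0.06, 0], [0, 0, 0, 0, 0, -0.04, 0], [0, 0, 0, 0, 0, 0, 0]]'
python3 - <<'E'
from h import *
q=monitor.sense(); print(q['wrist_torque'],q['contact_force'])
delta(CL+Rc(cy)@[0,0,120],RP)
p=proj('scene',[q['eef_pos']])[0];print(p)
im=cams.grab_frame('scene')[:,:,::-1];X,Y=int(p[0])-60,int(p[1])-40
cv2.imwrite('pics/g.png',cv2.resize(im[Y:Y+90,X:X+120],None,fx=6,fy=6,interpolation=2))
E
```

```text
clock: 5.1
eef_pos: [452.5, -313.9, 146.4]
tcp_rot: [-3.141, -0.001, 1.703]
contact_force: [0.1, -1.3, -1.4]
opening: 0.272
grasp_force: 78.7
clock: 5.52
eef_pos: [454.6, -315.4, 260.1]
tcp_rot: [3.136, 0.005, 1.703]
contact_force: [0.8, -0.8, -0.3]
opening: 0.273
grasp_force: 78.7
[-0.06613347 -0.00851175  0.0243357 ] [ 0.75477296 -0.76678422 -0.29520162]
pos [ 454.6 -315.4  260.1] dtool mm [420.7 174.   14. ] rotvec [-0.481 -0.037  0.168] F [ 0.8 -0.8 -0.3] open 0.273
[194.29241039 199.22614009]
```

View pics/g.png

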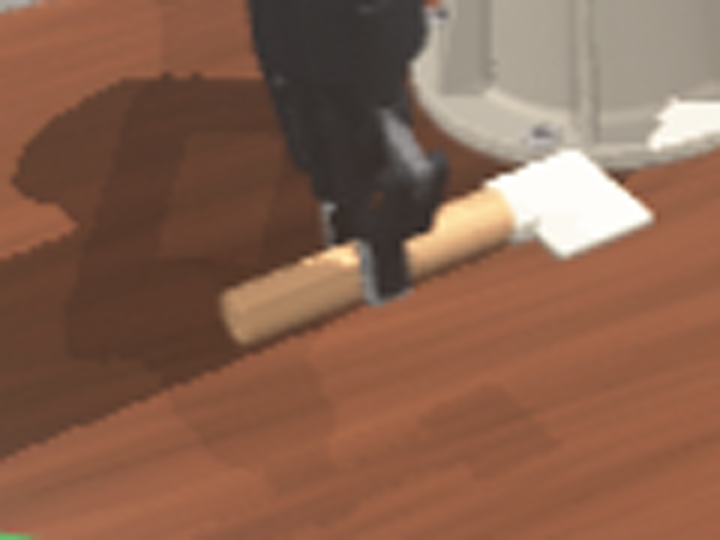

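The scraper is held level, fingers at mid handle: butt centre at crop (232,320), blade junction at (505,205). Checking the grip offset numerically while moving to above the clip.

```bash
python3 - <<'E'
from h import *
q=monitor.sense();A=R.from_euler('xyz',q['tcp_rot']).as_matrix()
print((proj('scene',[q['eef_pos']+A@[-70,0,12.5],q['eef_pos']+A@[70,0,12.5]])-[134,159])*6+2.5)
E
python3 steer.py '[[0, 0, 0, 0.07, 0.029, 0, 0], [0, 0, 0, 0.07, 0.029, 0, 0], [0, 0, 0, 0.07, 0.029, 0, 0], [0, 0, 0, 0.07, 0.029, 0, 0], [0, 0, 0, 0.07, 0.029, 0, 0]]'
python3 steer.py '[[0, 0, 0, 0.07, 0.029, 0, 0], [0, 0, 0, 0.07, 0.029, 0, 0], [0, 0, 0, 0.07, 0.029, 0, 0], [0, 0, 0, 0.07, 0.029, 0, 0], [0, 0, 0, 0.07, 0.029, 0, 0]]' >/dev/null
python3 steer.py '[[0, 0, 0, 0.07, 0.029, 0, 0], [0, 0, 0, 0.05, 0.02, 0, 0], [0, 0, 0, 0, 0, 0, 0]]' >/dev/null
python3 steer.py '[[-0.0382, -0.0029, 0.0134, 0, 0, 0, 0], [-0.0382, -0.0029, 0.0134, 0, 0, 0, 0], [-0.0382, -0.0029, 0.0134, 0, 0, 0, 0], [-0.0382, -0.0029, 0.0134, 0, 0, 0, 0], [0, 0, 0, 0, 0, 0, 0]]'
python3 steer.py '[[0, 0, 0, 0, 0, 0, 0], [0, 0, 0, 0, 0, 0, 0]]' >/dev/null
python3 -c "
from h import *
delta(CL+Rc(cy)@[0,0,90],RP)"
```

```text
[[229.37226114 325.10082769]
 [500.49508318 215.9670194 ]]
clock: 5.98
eef_pos: [500.8, -129.4, 253.5]
tcp_rot: [-3.14, -0.001, 1.702]
contact_force: [1.1, -0.3, -0.7]
opening: 0.271
grasp_force: 78.7
clock: 7.07
eef_pos: [561.7, 113.5, 251.0]
tcp_rot: [2.672, -0.004, 1.533]
contact_force: [-1.9, -0.4, -2.4]
opening: 0.276
grasp_force: 78.9
pos [567.3 114.4 254.9] dtool mm [10.  -0.2 40.8] rotvec [-0.02  -0.005  0.004] F [ 0.4 -0.2 -0.8] open 0.272
```

In the tool's units: 15 mm / 500 = 0.03, 5 mm / 500 = 0.01, -0.02 rad / 3.1416 = -0.0064.

```bash
python3 steer.py '[[-0.0064, -0.0016, 0.0013, 0.01, 0, 0.03, 0], [0, 0, 0, 0.01, 0, 0.03, 0], [0, 0, 0, 0, 0, 0.01, 0], [0, 0, 0, 0, 0, 0, 0], [0, 0, 0, 0, 0, 0, 0]]' >/dev/null
python3 steer.py '[[0, 0, 0, 0, 0, 0, 0], [0, 0, 0, 0, 0, 0, 0]]' >/dev/null
python3 - <<'E'
from h import *
delta(CL+Rc(cy)@[0,0,90],RP)
q=monitor.sense();A=R.from_euler('xyz',q['tcp_rot']).as_matrix()
P=[q['eef_pos']+A@[x,0,12.5] for x in(-70,70)]+[q['eef_pos']+A@[130,y,19.5] for y in(-35,35)]
L=[CL+Rc(cy)@[x,y,41] for x in(-14.5,14.5) for y in(-42,42)]
ims=[]
for n,(X,Y,W,H) in(('top',(150,110,110,90)),('scene',(310,165,110,90))):
    im=cv2.resize(cams.grab_frame(n)[Y:Y+H,X:X+W,::-1],None,fx=6,fy=6,interpolation=2)
    f=lambda p:(proj(n,p)-[X,Y])*6+2.5
    print(n,f(P).round(),f(L).round())
    ims.append(cv2.resize(im,(400,327)) if 0 else im); cv2.imwrite(f'pics/a_{n}.png',im)
E
```

```text
pos [583.9 123.8 224.6] dtool mm [ 0.2 -1.2  6.3] rotvec [ 0.003 -0.    -0.003] F [ 0.3 -0.9 -1.7] open 0.275
top [[510. 372.]
 [224. 367.]
 [112. 427.]
 [ 99. 292.]] [[465. 373.]
 [300. 370.]
 [462. 318.]
 [296. 316.]]
scene [[146. 209.]
 [390. 133.]
 [451. 111.]
 [534. 119.]] [[197. 274.]
 [340. 228.]
 [227. 281.]
 [373. 234.]]
```

View pics/a_top.png

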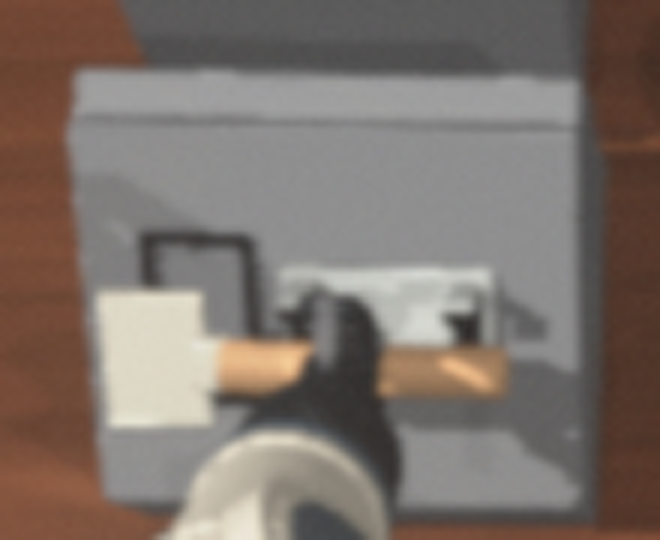

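View pics/a_scene.png

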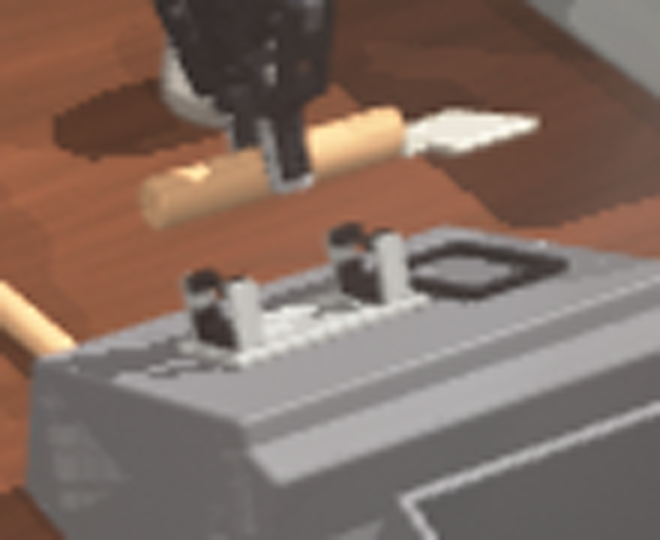

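The top view shows the handle parallel to the clip, with the blade at (97–215, 293–427) within about 1 px of prediction. In the scene view the lips and scraper share the same small offset, so they line up relative to each other. Descending along tool z.

In the tool's units: 10 mm / 500 = 0.02, -1.2 mm / 500 = -0.0024.

```bash
python3 steer.py '[[0, 0, 0, 0, -0.0024, 0.02, 0], [0, 0, 0, 0, 0, 0.016, 0], [0, 0, 0, 0, 0, 0.008, 0], [0, 0, 0, 0, 0, 0, 0], [0, 0, 0, 0, 0, 0, 0]]' 100
python3 steer.py '[[0, 0, 0, 0, 0, 0.008, 0], [0, 0, 0, 0, 0, 0.008, 0], [0, 0, 0, 0, 0, 0.008, 0], [0, 0, 0, 0, 0, 0, 0], [0, 0, 0, 0, 0, 0, 0]]'
python3 -c "
from h import *
delta(CL+Rc(cy)@[0,0,38.5],RP)"
```

```text
clock: 8.33
eef_pos: [592.7, 123.5, 203.1]
tcp_rot: [2.651, -0.001, 1.53]
contact_force: [-0.3, -0.3, -1.3]
opening: 0.265
grasp_force: 100.2
clock: 8.75
eef_pos: [598.5, 123.3, 192.9]
tcp_rot: [2.651, -0.001, 1.53]
contact_force: [-0.5, -0.8, -0.8]
opening: 0.264
grasp_force: 100.3
pos [598.5 123.3 192.9] dtool mm [ 0.1  0.8 23. ] rotvec [ 0.002 -0.    -0.002] F [-0.5 -0.8 -0.8] open 0.264
```

In the tool's units: 4 mm / 500 = 0.008, 3 mm / 500 = 0.006.

```bash
python3 steer.py '[[0, 0, 0, 0, 0.001, 0.008, 0], [0, 0, 0, 0, 0, 0.006, 0], [0, 0, 0, 0, 0, 0, 0]]'
python3 steer.py '[[0, 0, 0, 0, 0, 0.006, 0], [0, 0, 0, 0, 0, 0.006, 0], [0, 0, 0, 0, 0, 0, 0]]'
python3 steer.py '[[0, 0, 0, 0, 0, 0.006, 0], [0, 0, 0, 0, 0, 0, 0], [0, 0, 0, 0, 0, 0, 0]]'
python3 -c "
from h import *
delta(CL+Rc(cy)@[0,0,38.5],RP)"
```

```text
clock: 9.0
eef_pos: [602.5, 123.4, 187.3]
tcp_rot: [2.65, -0.002, 1.53]
contact_force: [-1.3, 1.7, 0.2]
opening: 0.266
grasp_force: 100.9
clock: 9.25
eef_pos: [605.3, 123.3, 182.0]
tcp_rot: [2.65, -0.002, 1.53]
contact_force: [0.7, 0.7, -2.4]
opening: 0.267
grasp_force: 100.4
clock: 9.5
eef_pos: [606.6, 123.2, 179.0]
tcp_rot: [2.65, -0.002, 1.53]
contact_force: [4.1, 1.7, -5.9]
opening: 0.265
grasp_force: 99.9
pos [606.6 123.2 179. ] dtool mm [-0.1  0.1  6.9] rotvec [ 0.003 -0.001 -0.002] F [ 4.1  1.7 -5.9] open 0.265
```

The force now points along +tool z, so the jaws are pulling the handle in. Continuing in small steps.

In the tool's units: 2.5 mm / 500 = 0.005.

```bash
python3 steer.py '[[0, 0, 0, 0, 0, 0.005, 0], [0, 0, 0, 0, 0, 0, 0], [0, 0, 0, 0, 0, 0, 0]]'
python3 steer.py '[[0, 0, 0, 0, 0, 0.004, 0], [0, 0, 0, 0, 0, 0, 0], [0, 0, 0, 0, 0, 0, 0]]'
python3 steer.py '[[0, 0, 0, 0, 0, 0.003, 0], [0, 0, 0, 0, 0, 0, 0], [0, 0, 0, 0, 0, 0, 0]]'
python3 -c "
from h import *
delta(CL+Rc(cy)@[0,0,38.5],RP)"
```

```text
clock: 9.75
eef_pos: [607.7, 123.1, 176.7]
tcp_rot: [2.651, -0.001, 1.53]
contact_force: [4.6, 1.7, -7.9]
opening: 0.268
grasp_force: 99.7
clock: 10.0
eef_pos: [608.5, 122.9, 175.0]
tcp_rot: [2.651, -0.001, 1.53]
contact_force: [5.3, 0.8, -9.1]
opening: 0.261
grasp_force: 99.7
clock: 10.25
eef_pos: [609.2, 122.9, 173.7]
tcp_rot: [2.651, -0.001, 1.53]
contact_force: [4.5, 1.4, -9.0]
opening: 0.266
grasp_force: 99.8
pos [609.2 122.9 173.7] dtool mm [0.2 0.4 1.1] rotvec [ 0.002 -0.    -0.002] F [ 4.5  1.4 -9. ] open 0.266
```

In the tool's units: 1.5 mm / 500 = 0.003.

```bash
python3 steer.py '[[0, 0, 0, 0, 0, 0.003, 0], [0, 0, 0, 0, 0, 0, 0], [0, 0, 0, 0, 0, 0, 0]]'
python3 steer.py '[[0, 0, 0, 0, 0, 0.002, 0], [0, 0, 0, 0, 0, 0, 0], [0, 0, 0, 0, 0, 0, 0]]'
python3 -c "
from h import *
delta(CL+Rc(cy)@[0,0,38.5],RP)"
```

```text
clock: 10.5
eef_pos: [609.6, 122.8, 173.4]
tcp_rot: [2.65, -0.001, 1.53]
contact_force: [-7.7, -0.7, 6.1]
opening: 0.268
grasp_force: 102.5
clock: 10.75
eef_pos: [609.7, 122.8, 173.3]
tcp_rot: [2.65, -0.001, 1.53]
contact_force: [-19.1, 0.0, 19.4]
opening: 0.265
grasp_force: 104.3
pos [609.7 122.8 173.3] dtool mm [0.2 0.2 0.4] rotvec [ 0.003  0.    -0.003] F [-19.1   0.   19.4] open 0.265
```

Seated at the predicted depth: the push force reversed to 27 N. Backing off slightly, then releasing.

In the tool's units: -1 mm / 500 = -0.002.

```bash
python3 steer.py '[[0, 0, 0, 0, 0, -0.002, 0], [0, 0, 0, 0, 0, 0, 0.4], [0, 0, 0, 0, 0, 0, 0.6], [0, 0, 0, 0, 0, 0, 0.7], [0, 0, 0, 0, 0, 0, 0.7]]'
python3 steer.py '[[0, 0, 0, 0, 0, -0.008, 0.7], [0, 0, 0, 0, 0, -0.02, 0.7], [0, 0, 0, 0, 0, -0.03, 0.7], [0, 0, 0, 0, 0, -0.04, 0.7], [0, 0, 0, 0, 0, -0.06, 0.7]]'
python3 steer.py '[[0, 0, 0, 0, 0, -0.08, 0.7], [0, 0, 0, 0, 0, -0.08, 0.7], [0, 0, 0, 0, 0, -0.08, 0.7], [0, 0, 0, 0, 0, -0.04, 0.7], [0, 0, 0, 0, 0, 0, 0.7]]'
python3 - <<'E'
from h import *
L=lambda p:[CL+Rc(cy)@np.array(q,float) for q in p]
ims=[]
for n,(X,Y,W,H) in(('top',(150,110,110,90)),('scene',(310,165,110,90))):
    im=cv2.resize(cams.grab_frame(n)[Y:Y+H,X:X+W,::-1],None,fx=5,fy=5,interpolation=2)
    print(n,((proj(n,L([[0,-70,26],[0,70,26],[35,130,19],[-35,130,19]]))-[X,Y])*5+2).round())
    ims.append(im[:,75:475])
cv2.imwrite('pics/end.png',np.hstack(ims))
E
```

```text
clock: 11.17
eef_pos: [610.6, 123.1, 173.2]
tcp_rot: [2.649, -0.002, 1.53]
contact_force: [-0.4, -0.8, -1.0]
opening: 0.7
grasp_force: 0.0
clock: 11.58
eef_pos: [571.7, 124.2, 242.0]
tcp_rot: [2.653, -0.001, 1.53]
contact_force: [0.2, -0.2, -0.4]
opening: 0.7
grasp_force: 0.0
clock: 12.0
eef_pos: [506.6, 127.6, 372.0]
tcp_rot: [2.642, -0.005, 1.531]
contact_force: [1.0, -0.1, 0.7]
opening: 0.702
grasp_force: 0.0
top [[435. 281.]
 [207. 277.]
 [108. 218.]
 [118. 326.]]
scene [[140. 269.]
 [340. 204.]
 [459. 194.]
 [390. 183.]]
```

View pics/end.png

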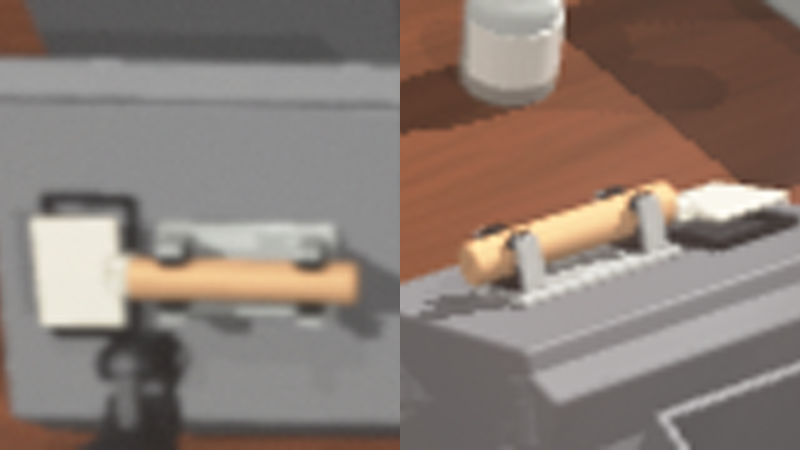

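In the top half, the butt is at (357,282) and the blade corners are at (32,218) and (42,326), all within 3 enlarged pixels of the seated prediction. The jaws are closed over the handle and the arm is well clear, so I'm handing in.

```bash
python3 steer.py '[[0, 0, 0, 0, 0, 0, 0.7], [0, 0, 0, 0, 0, 0, 0.7], [0, 0, 0, 0, 0, 0, 0.7]]'; python3 -c "
from rig import r, cams, monitor, sign_off
print(sign_off())"
```

```text
clock: 12.35
eef_pos: [506.6, 126.6, 364.3]
tcp_rot: [2.653, -0.001, 1.53]
contact_force: [0.0, 0.7, 0.3]
opening: 0.7
grasp_force: 0.0
the job is handed in; nothing more can be done
None
```

The scraper is pressed home in the clip, with its blade over the drip tray; I released it, moved the arm clear and handed the job in at about 12 s (the hand-in returned no verdict).

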